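# Hold the conveyor's key switch on

## Robot

A 6-joint arm with a two-finger parallel gripper is mounted at the origin on the work surface. World frame = base frame: x ahead of the robot, y to its left, z up, the work surface at z = 0. Lengths are in m, angles in rad, forces in N, time in s.
With the tool pointing down it reaches from about 0.325 to 0.775 m from the base axis. Payload 5.5 kg.
Tool frame: the origin (TCP) lies at the very end of the fingers, on their centre line; the grasp point (between the pads) lies 19 mm behind it; z points along the fingers, x is the direction in which the jaws open and shut, and the axes are right-handed (so a half turn about z gives the same grasp; the last joint's range is limited). The gripper opens to 88 mm and grips with 3 to 60 N. Pads are 20 mm wide; open, the fingers measure 115 mm over their backs; the gripper's body (75 mm by 178 mm) begins 61 mm behind the grasp point.
Start: joints at [1.098, 0.091, 1.231, -0, 1.82, -0.057], TCP at [0.242, 0.549, 0.223] pointing down, gripper open.
Joint ranges: [-2.87, 2.87], [-0.86, 2.18], [0.17, 2.46], [-1.51, 4.65], [0.06, 2.69], [-2.65, 2.65]. Speed limits (rad/s): [2.57, 2.57, 3.01, 3.14, 3.14, 3.14].

## Interface

Orientations are given as a rotation vector (axis times angle).
In Python, from cell import ctrl gives the robot as it stands.
- The arm moves only by the tool drive_tool, never from a script. Its argument "commands" is a list of rows, each an object with "travel": the shift along the tool's x, y, z each as a share of 0.3 m, from -1 to 1, a list of three; "angular": the turn, a rotation vector about the tool's x, y, z each as a share of 120 degrees, from -1 to 1, a list of three; "fingers": the opening, from 0 (shut) to 1 (fully open). In form: [{"travel": [tx, ty, tz], "angular": [rx, ry, rz], "fingers": fingers}, ...]. A call has exactly 10 rows; each row shifts and turns the commanded pose from where the row before left it, along the tool's axes as they then stand; what a row does not reach is not made up. A row lasts 1/8 s, in which the tool goes at most 62.5 mm and 10.7 degrees, less where a joint would pass 70% of its speed; a pose out of reach is approached as far as the arm can. A call with a number of a shift or a turn outside -1 to 1 is refused whole. A call with a gripper value outside its range is refused whole. The fingers move at their own pace and stop on an object; "newtons" is the grip in N (left out, the last holds). Time passes only in rows, so rows that do not move let the fingers close, or fill a call up. It gives the time, the measured TCP pose, the force and the opening at its end, in the units of the state.
- ctrl.get_obs(): the state, without advancing time (a new reading comes with each control period).
- ctrl.read_camera(name): name is "scene" or "top"; returns (picture, depth): 420x560x3 uint8, blue, green, red; 420x560 float32, m along the optical axis (not along the pixel's ray), 0 where there is no reading.
- ctrl.camera_info(name): a dict with "mtx" (3x3 intrinsics, pixels), "eye" and "attitude" of the camera in the world. Camera axes: x right, y up, looking along -z (the intrinsics and any distortion apply to the point x, -y, -z); pixel columns grow to the right and rows downward; lengths in m; the calibration is good to about 2 mm. A picture is of the moment at which its call begins. camera_info takes no time and is no camera call.
- ctrl.sign_off(): hands the job in, once; it reports no verdict.
The state is a dict: "clock": time; "q": joint angles; "dq": joint speeds; "joint_efforts": joint torques, N m; "position": TCP position; "eef_rot": TCP orientation; "ft_force": force on the tool from outside, world axes, zero at the start; "torque": the same for the moment, N m; "grip_width": finger opening in m.
Only numpy, scipy, OpenCV 4.12 (cv2) and the standard library are available. Lean on these libraries where they do the work, as an engineer would, in place of code of your own. Each camera call takes 0.05 s, during which the arm holds its last target.

## Task

Take the orange key out of the black stand and push it fully home in the keyway of the conveyor's control box, wiggling it past the sticky pins. Only once it is home, turn it a quarter turn clockwise against the spring, and finish with the gripper still holding the key turned and fully in, because the switch springs back if let go. Leave the blue spare key, the red emergency stop, the scanner, the tape roll and the carton alone.

Things in the scene. Friction and masses are not known exactly. Their poses are not given: they have to be found in the camera images.
- key: ORANGE-headed key, 60 g, upright, blade down, in either slot of the stand. Origin: centre of its collar's underside; z up, y width, x thickness (mm). Head 10 (x) x 32 (y), from 4 to 48 above the origin; collar 16 x 36, 4 thick; steel blade 6 x 14, 28 long below the origin, last 5 tapering to 3 x 9. Works the same turned half round. Home: the collar lies on the plug's face.
- spare_key: The same key with a BLUE head, in the stand's other slot, to be left alone (it may shift up to 20 mm).
- stand: Black fixed block 70 (x) x 150 (y) x 45 (z) mm, origin at the centre of its underside. Two slots in its top at y = -37 and +37 mm, 10 (x) x 19 (y) mm, 36 mm deep. A key standing in one has its origin 45 mm above the table and its axes parallel to the stand's, within a few degrees.
- switchbox: Grey fixed control box 130 (x) x 200 (y) x 80 (z) mm, origin at the centre of its underside, z up. On top: the key switch at y = -45 mm (brass plug 45 mm across in a black ring 60 mm across, 5 mm high) and the red emergency stop on a yellow field at y = +55 mm.
- keyway (a point): Centre of the keyway's mouth on the brass plug's face, 86 mm above the table; turns with the plug. z up, y along the keyway, x across. Slot 7.5 (x) x 17 (y) mm, 34 mm deep; the mouth has a 45 degree funnel 3 mm wide all round, so the blade has 0.75 mm of play in x and 1.5 mm in y, either way. Home: the key's origin is here (yaw the same or half a turn off). For the pins see pins.
- pins (a point): Point on the keyway's axis 15 mm below the plug's face, between two sticky round-nosed pins that stick into the slot to 3.8 mm from its axis: from the +y end at 11 mm depth, from the -y end at 19 mm. A pin yields along y to 4 N and stays back. A blade pressed straight or leaning towards a pin may catch (10 to 20 N); shifted 1 to 1.5 mm away along y it slides past.
- plug (a joint): Angle of the key switch's plug, rad: 0 off (keyway parallel to the box), growing clockwise seen from above, hard stop at 1.66. A spring turns it back to 0 with 0.04 N m at 0, rising to 0.12 N m at a quarter turn. The key has about 0.1 rad of play in the keyway either way. The switch is on from 1.25.
- estop (a joint): Travel of the red emergency stop button (36 mm across, on the control box), m: 0 out, 0.006 pressed. Not to be pressed.
- scanner: Black and grey hand scanner lying on the table, 45 x 170 x 34 mm, origin near the middle of its underside, length along y. To be left alone.
- tape: Brown roll of tape lying flat, 100 mm across, 48 mm high, origin at the centre of its underside. To be left alone.
- carton: Closed cardboard carton 130 (x) x 100 (y) x 80 (z) mm, origin at the centre of its underside. To be left alone.

How it is judged:
On the way, in this order (a step that is already met when the one before it is completed fails the run):
1. the orange key is lifted clear of the stand (height (world z) of key above 0.085 m and contact force between the fingers and key above 1 N), for 0.1 s.
2. the key is fully home in the keyway, not yet turned (z of key in the frame of keyway between -0.004 and 0.003 m and horizontal distance between key and keyway below 0.005 m and value of joint plug below 0.35 rad), for 0.1 s.
At the end, for the whole second after the job is handed in: The plug is held at 1.25 rad or more (a quarter turn, less the play) by the key: the orange key's collar is within 4 mm of the plug's face and 5 mm of its axis, its blade in line with the keyway, the fingers grip the key (over 1 N) and do not touch the plug (value of joint plug above 1.25 rad and z of key in the frame of keyway below 0.004 m and horizontal distance between key and keyway below 0.005 m and angle between the y axis of key and the y axis of keyway, either way round below 0.3 rad and contact force between the fingers and key above 1 N and contact force between the fingers and plug below 0.5 N); the arm keeps its last pose, push and grip.
It fails at once if the plug is turned before the key is fully home (value of joint plug above 0.5 rad and distance between key and keyway above 0.008 m).
It fails at once if the emergency stop is pressed (value of joint estop above 0.003 m).
It fails at once if the spare key is taken out or disturbed (distance of spare_key from where it was at the start of the episode above 0.02 m).
It fails at once if the scanner, the tape or the carton is pushed away (distance of any of scanner, tape, carton from where it was at the start of the episode above 0.03 m).
It also fails if it takes over 48 s, if anything falls off the work surface, if the arm or the gripper's body presses on something with over 40 N, if the wrist force passes 120 N, or if a joint passes its speed limit or range.

## Working session

There is one attempt and no reset: what is moved stays moved. The work goes in short steps, Python scripts to look and compute and a tool call to move; the robot and the scene stay as the last step left them, time stands still between calls to the robot, and variables do not carry over. Pictures are saved under pics/ and viewed, and the job is handed in when it is done.

Besides the shell and the picture viewer there is one more tool, called as a command line: name --argument value ..., lists and objects as JSON in quotes. drive_tool: Moves the arm, as the interface text tells. Shift numbers are shares of 0.3 m and turn numbers shares of 120 degrees, none past 1 either way. Its arguments: {"type":"object","properties":{"commands":{"type":"array"},"newtons":{"type":"number"}},"required":["commands"]}

```bash
ls; mkdir -p pics; python3 - <<'E'
from cell import ctrl
import cv2,numpy as np
o=ctrl.get_obs()
print(o)
for n in("scene","top"):
    i=ctrl.camera_info(n); print(n,i)
    p,d=ctrl.read_camera(n); cv2.imwrite(f"pics/{n}0.png",p); np.save(f"pics/{n}0.npy",d)
E
```

```text
pics
{'clock': 0.0, 'q': array([ 1.09829012e+00,  9.18298760e-02,  1.23184252e+00,  2.89637582e-05,
        1.81983592e+00, -5.67304485e-02]), 'dq': array([ 0.00067899,  0.00096637, -0.0022742 ,  0.00103716,  0.00060706,
        0.0013736 ]), 'joint_efforts': array([-1.98720649e-03, -4.46449721e+01, -4.06449187e+01,  6.95303245e-02,
        2.93250033e-02, -1.90222586e-04]), 'position': array([0.24221231, 0.54861004, 0.22154875]), 'eef_rot': array([ 2.63131804,  1.7146218 , -0.00263136]), 'ft_force': array([-0.23990561,  1.45847038, -0.02511614]), 'torque': array([-0.02531241,  0.00253021,  0.01274113]), 'grip_width': 0.08777547632700189}
scene {'mtx': array([[489.66575586,   0.        , 280.34703627],
       [  0.        , 489.66575586, 210.36067321],
       [  0.        ,   0.        ,   1.        ]]), 'eye': array([1.02335088, 0.62422623, 1.11881836]), 'attitude': array([0.22328629, 0.79496637, 2.48065188])}
top {'mtx': array([[537.86114643,   0.        , 287.23341164],
       [  0.        , 537.86114643, 206.26041218],
       [  0.        ,   0.        ,   1.        ]]), 'eye': array([0.50198738, 0.01380756, 1.78166195]), 'attitude': array([ 0.05880139, -0.05651665, -1.56178355])}
```

View pics/scene0.png

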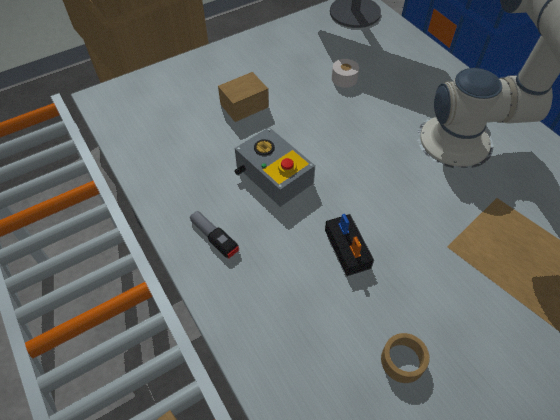

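View pics/top0.png

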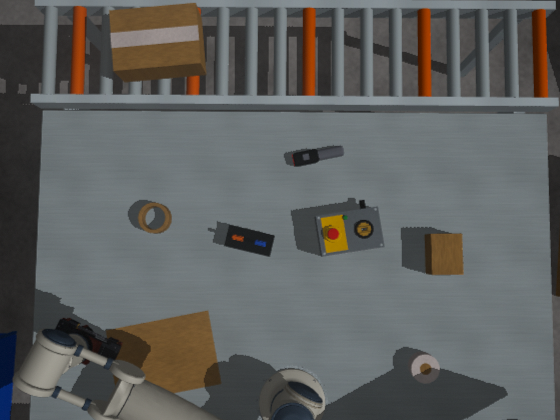

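The scene view shows the orange key at about (355,247), the blue one at (345,224) and the brass plug at (264,147). In the top view they are at (237,238), (261,243) and (364,229). I'll zoom in and measure next.

```bash
cat > h.py <<'E'
import cv2,numpy as np
from scipy.spatial.transform import Rotation as R
from cell import ctrl
INF={n:ctrl.camera_info(n) for n in("scene","top")}
def ray(n,u,v):
    i=INF[n];K=i["mtx"]
    d=np.array([(u-K[0,2])/K[0,0],-(v-K[1,2])/K[1,1],-1.])
    return i["eye"],R.from_rotvec(i["attitude"]).apply(d)
def onz(n,u,v,z):
    e,d=ray(n,u,v);return e+d*(z-e[2])/d[2]
def pix(n,P):
    i=INF[n];K=i["mtx"];c=R.from_rotvec(i["attitude"]).inv().apply(np.asarray(P)-i["eye"])
    return np.array([K[0,2]+K[0,0]*c[0]/-c[2],K[1,2]-K[1,1]*c[1]/-c[2]])
def tri(a,b):
    (e1,d1),(e2,d2)=a,b
    d1=d1/np.linalg.norm(d1);d2=d2/np.linalg.norm(d2)
    s=np.linalg.lstsq(np.c_[d1,-d2],e2-e1,rcond=None)[0]
    p,q=e1+s[0]*d1,e2+s[1]*d2
    return (p+q)/2,np.linalg.norm(p-q)
def blob(n,p,lo,hi,roi,mina=10):
    hsv=cv2.cvtColor(p,cv2.COLOR_BGR2HSV);m=cv2.inRange(hsv,lo,hi)
    x0,y0,x1,y1=roi;mm=np.zeros_like(m);mm[y0:y1,x0:x1]=m[y0:y1,x0:x1]
    return mm
E
python3 - <<'E'
from h import *
s=cv2.imread("pics/scene0.png");t=cv2.imread("pics/top0.png")
cv2.imwrite("pics/z_s.png",np.hstack([cv2.resize(s[205:285,310:390],(400,400),interpolation=cv2.INTER_NEAREST),cv2.resize(s[120:200,230:310],(400,400),interpolation=cv2.INTER_NEAREST)]))
cv2.imwrite("pics/z_t.png",np.hstack([cv2.resize(t[200:280,200:280],(400,400),interpolation=cv2.INTER_NEAREST),cv2.resize(t[190:270,310:390],(400,400),interpolation=cv2.INTER_NEAREST)]))
for n,p,roi in(("scene",s,(310,205,390,285)),("top",t,(200,200,280,280))):
  for c,lo,hi in(("or",(5,150,80),(22,255,255)),("bl",(100,120,60),(130,255,255))):
    m=blob(n,p,lo,hi,roi);y,x=np.nonzero(m);print(n,c,len(x),x.mean(),y.mean(),x.min(),x.max(),y.min(),y.max())
for n,p,roi in(("scene",s,(230,120,310,200)),("top",t,(310,190,390,270))):
    m=blob(n,p,(12,70,60),(26,230,255),roi);print(n,cv2.connectedComponentsWithStats(m)[2:])
E
```

```text
scene or 152 355.7171052631579 247.23684210526315 350 360 236 257
scene bl 148 343.85135135135135 224.0608108108108 338 348 214 233
top or 54 237.46296296296296 237.7037037037037 232 243 235 241
top bl 58 260.13793103448273 243.0344827586207 254 265 240 246
scene (array([[     0,      0,    560,    420, 234811],
       [   234,    120,      5,      2,      6],
       [   256,    140,     16,     13,    156],
       [   262,    150,     47,     35,    212],
       [   281,    156,      2,      2,      2],
       [   278,    158,      2,      2,      2],
       [   283,    159,      1,      1,      1],
       [   275,    160,      2,      2,      2],
       [   281,    161,      1,      1,      1],
       [   272,    162,      2,      2,      2],
       [   269,    164,      2,      2,      2],
       [   266,    166,      2,      2,      2],
       [   281,    166,      1,      1,      1]], dtype=int32), array([[279.50412459, 209.58300506],
       [235.83333333, 120.16666667],
       [263.55769231, 146.26923077],
       [288.17924528, 170.00943396],
       [281.5       , 156.5       ],
       [278.5       , 158.5       ],
       [283.        , 159.        ],
       [275.5       , 160.5       ],
       [281.        , 161.        ],
       [272.5       , 162.5       ],
       [269.5       , 164.5       ],
       [266.5       , 166.5       ],
       [281.        , 166.        ]]))
top (array([[     0,      0,    560,    420, 234848],
       [   320,    214,     29,     39,    200],
       [   357,    222,     14,     14,    149],
       [   334,    228,      1,      1,      1],
       [   332,    239,      1,      1,      1],
       [   334,    239,      1,      1,      1]], dtype=int32), array([[279.4012127 , 209.46734058],
       [331.95      , 233.23      ],
       [363.71812081, 228.60402685],
       [334.        , 228.        ],
       [332.        , 239.        ],
       [334.        , 239.        ]]))
```

View pics/z_s.png

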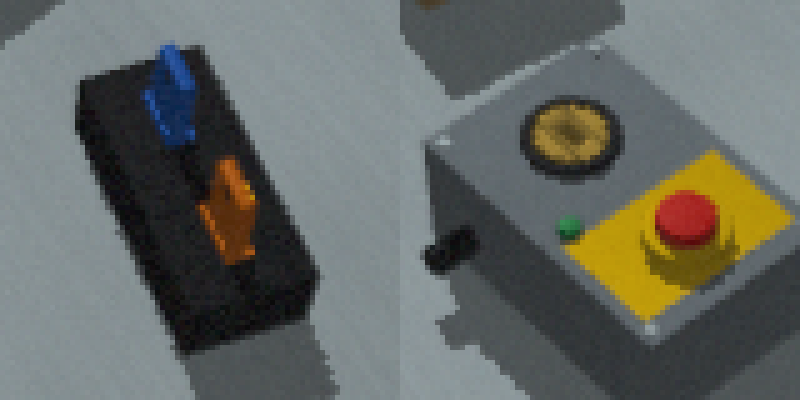

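View pics/z_t.png

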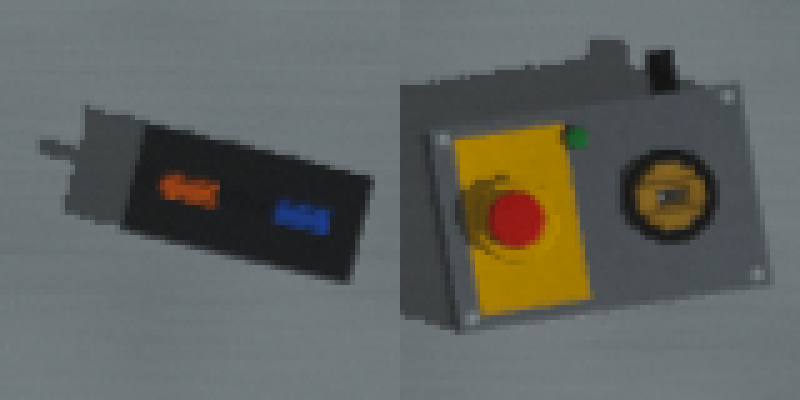

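```bash
cat >> h.py <<'E'
def height(n,d):
    i=INF[n];K=i["mtx"];v,u=np.mgrid[:420,:560]
    c=np.stack([(u-K[0,2])/K[0,0],-(v-K[1,2])/K[1,1],-np.ones(u.shape)],-1)*d[...,None]
    return c@R.from_rotvec(i["attitude"]).as_matrix().T+i["eye"]
E
python3 - <<'E'
from h import *
for n,boxes in(("top",{"stand":(205,210,285,265,.035,.055),"box":(300,190,395,265,.07,.1)}),("scene",{"stand":(315,205,385,280,.035,.055),"box":(225,120,325,210,.07,.1)})):
    W=height(n,np.load(f"pics/{n}0.npy"))
    print(n,"table z",np.median(W[300:330,240:280,2]) if n=="top" else np.median(W[300:340,280:340,2]))
    for k,(x0,y0,x1,y1,a,b) in boxes.items():
        m=np.zeros((420,560),bool);m[y0:y1,x0:x1]=1
        m&=(W[...,2]>a)&(W[...,2]<b)
        P=W[m];z=np.median(P[:,2])
        # rays-> plane at nominal z
        v,u=np.nonzero(m);zz=.045 if k=="stand" else .08
        Q=np.array([onz(n,x,y,zz)[:2] for x,y in zip(u,v)])
        r=cv2.minAreaRect((Q*1000).astype(np.float32))
        # pca
        q=Q-Q.mean(0);w,V=np.linalg.eigh(q.T@q)
        print(n,k,m.sum(),"z",z.round(4),"rect",r,"pca yaw",np.degrees(np.arctan2(V[1,1],V[0,1])),"mean",Q.mean(0))
print("plug",tri(ray("top",363.72,228.6),ray("scene",263.56,146.27)),onz("top",363.72,228.6,.086),onz("scene",263.56,146.27,.086))
print("orange",tri(ray("top",237.46,237.7),ray("scene",355.7,247.24)),"blue",tri(ray("top",260.14,243.03),ray("scene",343.85,224.06)))
for c,a in(("or",(237.46,237.7)),("bl",(260.14,243.03))):print(c,onz("top",*a,.085))
E
```

```text
top table z -4.020306334728829e-06
top stand 916 z 0.0451 rect ((518.5137329101562, 139.04800415039062), (149.93995666503906, 69.83654022216797), 77.10321044921875) pca yaw 77.20226577293352 mean [0.51842877 0.1390899 ]
top box 2499 z 0.081 rect ((549.9703979492188, -180.96969604492188), (129.95567321777344, 200.7212677001953), 9.314973831176758) pca yaw 99.29771975990255 mean [ 0.54993436 -0.1823155 ]
scene table z -0.0009684669228970932
scene stand 1213 z 0.0438 rect ((522.9667358398438, 146.20294189453125), (155.61251831054688, 74.10464477539062), 76.97589111328125) pca yaw 78.73073378814672 mean [0.52546642 0.15029908]
scene box 2510 z 0.0791 rect ((554.2568969726562, -171.92970275878906), (135.6007843017578, 207.4243927001953), 9.308222770690918) pca yaw 98.54038128849456 mean [ 0.55469903 -0.17092261]
plug (array([ 0.55799054, -0.22526766,  0.08041372]), np.float64(0.0010397529734495112)) [ 0.55822824 -0.22478914  0.086     ] [ 0.56010021 -0.220354    0.086     ]
orange (array([0.52603091, 0.17598308, 0.05740966]), np.float64(0.0018989472251454323)) blue (array([0.50970974, 0.10306805, 0.0572888 ]), np.float64(0.001599059328829743))
or [0.52632583 0.17274503 0.085     ]
bl [0.51016915 0.10110543 0.085     ]
```

Measured from the top view:
- **Stand:** centre (0.5185, 0.139), yaw −12.9°.
- **Orange key:** about (0.5265, 0.175).
- **Plug:** about (0.558, −0.225), box yaw 9.3°.

I'll move over to the key first, then turn.

drive_tool --commands '[{"travel": [-0.0756,0.1372,0],"angular": [0,0,0],"fingers": 1},{"travel": [-0.0756,0.1372,0],"angular": [0,0,0],"fingers": 1},{"travel": [-0.0756,0.1372,0],"angular": [0,0,0],"fingers": 1},{"travel": [-0.0756,0.1372,0],"angular": [0,0,0],"fingers": 1},{"travel": [-0.0756,0.1372,0],"angular": [0,0,0],"fingers": 1},{"travel": [-0.0756,0.1372,0],"angular": [0,0,0],"fingers": 1},{"travel": [-0.0756,0.1372,0],"angular": [0,0,0],"fingers": 1},{"travel": [-0.0756,0.1372,0],"angular": [0,0,0],"fingers": 1},{"travel": [-0.0756,0.1372,0],"angular": [0,0,0],"fingers": 1},{"travel": [-0.0756,0.1372,0],"angular": [0,0,0],"fingers": 1}]'

```text
clock: 1.35
position: [0.5279, 0.1738, 0.2221]
eef_rot: [-2.632, -1.715, 0.001]
ft_force: [0.9, 0.3, -0.5]
grip_width: 0.0879
```

drive_tool --commands '[{"travel": [0,0,0],"angular": [0,0,0.0824],"fingers": 0.5},{"travel": [0,0,0],"angular": [0,0,0.0824],"fingers": 0.5},{"travel": [0,0,0],"angular": [0,0,0.0824],"fingers": 0.5},{"travel": [0,0,0],"angular": [0,0,0.0824],"fingers": 0.5},{"travel": [0,0,0],"angular": [0,0,0.0824],"fingers": 0.5},{"travel": [0,0,0],"angular": [0,0,0.0824],"fingers": 0.5},{"travel": [0,0,0],"angular": [0,0,0.0824],"fingers": 0.5},{"travel": [0,0,0],"angular": [0,0,0.0824],"fingers": 0.5},{"travel": [0,0,0],"angular": [0,0,0],"fingers": 0.5},{"travel": [0,0,0],"angular": [0,0,0],"fingers": 0.5}]'

```text
clock: 2.6
position: [0.5272, 0.1752, 0.2223]
eef_rot: [3.122, -0.348, -0.001]
ft_force: [-0.2, 0.3, 0.3]
grip_width: 0.0436
```

```bash
cat >> h.py <<'E'
def st(goal=None,yaw=None):
    o=ctrl.get_obs();M=R.from_rotvec(o["eef_rot"]).as_matrix()
    print("t",round(float(o["clock"]),2),"pos",o["position"].round(4),"xyaw",np.degrees(np.arctan2(M[1,0],M[0,0])).round(2),"zax",M[:,2].round(4),"F",o["ft_force"].round(2),"T",o["torque"].round(3),"w",round(float(o["grip_width"]),4),"q6",o["q"][5].round(2))
    if goal is not None:
        d=M.T@(np.array(goal)-o["position"]);print("tool mm",(d*1000).round(2),"share",(d/.3).round(4))
    if yaw is not None:
        c,s=np.cos(np.radians(yaw)),np.sin(np.radians(yaw))
        G=np.array([[c,s,0],[s,-c,0],[0,0,-1]]);r=R.from_matrix(M.T@G).as_rotvec()
        print("rot deg",np.degrees(r).round(2),"share",(np.degrees(r)/120).round(4))
    return o,M
E
python3 -c "
from h import *
st((.5268,.1751,.055),-12.9)"
```

```text
t 2.6 pos [0.5272 0.1752 0.2223] xyaw -12.73 zax [-5.e-04 -1.e-04 -1.e+00] F [-0.21  0.32  0.28] T [-0.067  0.02  -0.006] w 0.0436 q6 0.48
tool mm [-2.9000e-01  1.0000e-01  1.6734e+02] share [-1.000e-03  3.000e-04  5.578e-01]
rot deg [0.01 0.03 0.17] share [0.0001 0.0002 0.0014]
```

drive_tool --commands '[{"travel": [0,0,0.08],"angular": [0,0,0.0014],"fingers": 0.5},{"travel": [0,0,0.08],"angular": [0,0,0],"fingers": 0.5},{"travel": [0,0,0.08],"angular": [0,0,0],"fingers": 0.5},{"travel": [0,0,0.08],"angular": [0,0,0],"fingers": 0.5},{"travel": [0,0,0.08],"angular": [0,0,0],"fingers": 0.5},{"travel": [0,0,0.08],"angular": [0,0,0],"fingers": 0.5},{"travel": [0,0,0.04],"angular": [0,0,0],"fingers": 0.5},{"travel": [0,0,0.035],"angular": [0,0,0],"fingers": 0.5},{"travel": [0,0,0],"angular": [0,0,0],"fingers": 0.5},{"travel": [0,0,0],"angular": [0,0,0],"fingers": 0.5}]'

```text
clock: 3.85
position: [0.5278, 0.1753, 0.0571]
eef_rot: [-3.121, 0.358, -0.002]
ft_force: [0.7, -0.3, 0.6]
grip_width: 0.0442
```

```bash
python3 - <<'E'
from h import *
st((.5268,.1751,.055),-12.9)
for n,a in(("scene",(205,285,310,390)),("top",(200,280,200,280))):
    p,d=ctrl.read_camera(n);cv2.imwrite(f"pics/g_{n}.png",cv2.resize(p[a[0]-20:a[1]+20,a[2]-20:a[3]+20],(480,480),interpolation=cv2.INTER_NEAREST))
E
```

```text
t 3.85 pos [0.5278 0.1753 0.0571] xyaw -13.08 zax [ 1.4e-03  4.0e-04 -1.0e+00] F [ 0.71 -0.31  0.56] T [ 0.02   0.052 -0.035] w 0.0442 q6 0.49
tool mm [-0.9   0.42  2.08] share [-0.003   0.0014  0.0069]
rot deg [-0.04 -0.07 -0.18] share [-0.0003 -0.0006 -0.0015]
```

View pics/g_scene.png

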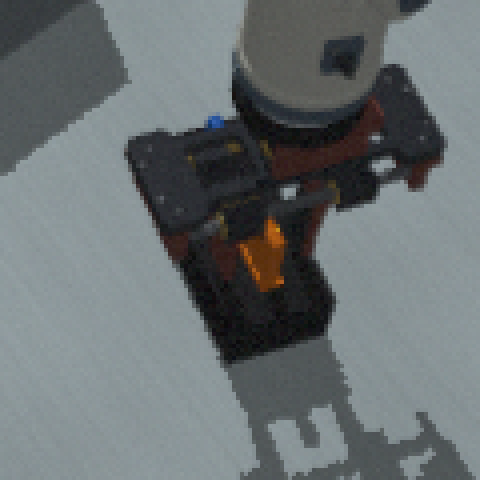

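The scene view shows the orange head, at about (265,255) in the crop, between the open fingers. Closing now.

drive_tool --commands '[{"travel": [0,0,0.005],"angular": [0,0,0],"fingers": 0.3},{"travel": [0,0,0],"angular": [0,0,0],"fingers": 0.2},{"travel": [0,0,0],"angular": [0,0,0],"fingers": 0.14},{"travel": [0,0,0],"angular": [0,0,0],"fingers": 0},{"travel": [0,0,0],"angular": [0,0,0],"fingers": 0},{"travel": [0,0,0],"angular": [0,0,0],"fingers": 0},{"travel": [0,0,0],"angular": [0,0,0],"fingers": 0},{"travel": [0,0,0],"angular": [0,0,0],"fingers": 0},{"travel": [0,0,0],"angular": [0,0,0],"fingers": 0},{"travel": [0,0,0],"angular": [0,0,0],"fingers": 0}]' --newtons 45

```text
clock: 5.2
position: [0.5273, 0.1752, 0.0547]
eef_rot: [3.121, -0.358, 0.0]
ft_force: [-0.6, -0.2, 0.8]
grip_width: 0.0099
```

```bash
python3 -c "
from h import *
st((.5268,.1751,.055),-12.9)"
```

```text
t 5.2 pos [0.5273 0.1752 0.0547] xyaw -13.1 zax [ 1.e-04 -0.e+00 -1.e+00] F [-0.61 -0.17  0.75] T [-0.06   0.095  0.014] w 0.0099 q6 0.49
tool mm [-0.47  0.17 -0.34] share [-0.0016  0.0006 -0.0011]
rot deg [ 0.  -0.  -0.2] share [ 0.     -0.     -0.0016]
```

drive_tool --commands '[{"travel": [0,0,-0.02],"angular": [0,0,0],"fingers": 0},{"travel": [0,0,-0.05],"angular": [0,0,0],"fingers": 0},{"travel": [0,0,-0.05],"angular": [0,0,0],"fingers": 0},{"travel": [0,0,-0.05],"angular": [0,0,0],"fingers": 0},{"travel": [0,0,-0.05],"angular": [0,0,0],"fingers": 0},{"travel": [0,0,-0.05],"angular": [0,0,0],"fingers": 0},{"travel": [0,0,-0.05],"angular": [0,0,0],"fingers": 0},{"travel": [0,0,-0.05],"angular": [0,0,0],"fingers": 0},{"travel": [0,0,0],"angular": [0,0,0],"fingers": 0},{"travel": [0,0,0],"angular": [0,0,0],"fingers": 0}]'

```text
clock: 6.45
position: [0.5271, 0.1751, 0.1651]
eef_rot: [3.121, -0.358, -0.001]
ft_force: [0.1, -0.4, -0.2]
grip_width: 0.0103
```

```bash
python3 - <<'E'
from h import *
o,M=st((.5577,-.2253,.165),9.3)
for n in("scene","top"):
    p,d=ctrl.read_camera(n);cv2.imwrite(f"pics/l_{n}.png",p)
    m=blob(n,p,(5,150,60),(22,255,255),(200,150,420,330));y,x=np.nonzero(m);print(n,len(x),x.mean(),y.mean())
    u,v=pix(n,o["position"]).astype(int)
    cv2.imwrite(f"pics/lz_{n}.png",cv2.resize(p[v-50:v+50,u-50:u+50],(500,500),interpolation=cv2.INTER_NEAREST))
E
```

```text
t 6.45 pos [0.5271 0.1751 0.1651] xyaw -13.1 zax [-8.e-04 -2.e-04 -1.e+00] F [ 0.12 -0.39 -0.17] T [-0.056  0.027  0.069] w 0.0103 q6 0.49
tool mm [1.2052e+02 3.8306e+02 1.6000e-01] share [4.0170e-01 1.2769e+00 5.0000e-04]
rot deg [ 2.00e-02  5.00e-02 -2.24e+01] share [ 1.000e-04  4.000e-04 -1.866e-01]
scene 153 329.7843137254902 199.88888888888889
top 438 342.36301369863014 232.26255707762556
```

View pics/lz_scene.png

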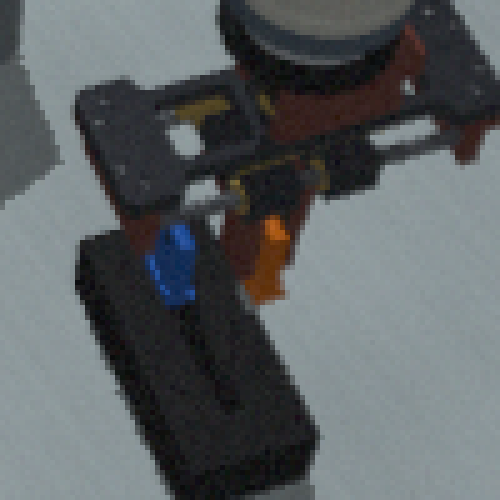

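View pics/lz_top.png

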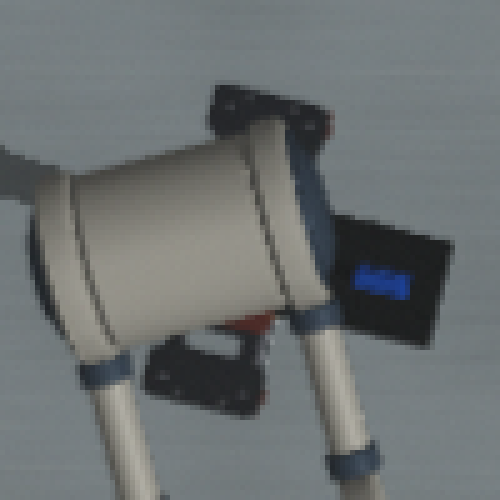

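Step 1 is done: the key is lifted and sits between the fingers, and the blue key is undisturbed. I'll check the key's offset along tool y from the first top image.

```bash
python3 - <<'E'
from h import *
t=cv2.imread("pics/top0.png")
hsv=cv2.cvtColor(t,cv2.COLOR_BGR2HSV)
S=t.astype(int)
for nm,sel,(r0,r1,c0,c1) in(("or",S[...,2]-S[...,0],(233,244,226,250)),("bl",S[...,0]-S[...,2],(238,250,248,272))):
    a=sel[r0:r1,c0:c1];print(nm);print(a)
ya=np.array([.2233,.9748])
for n,c,off in(("or",(.5185,.1390),37),("bl",(.5185,.1390),-37)):
    o=np.r_[np.array(c)+ya*off/1000,.045]
    for lab,(yy,zz) in {"head+y top":(16,48),"head-y top":(-16,48),"collar+y":(18,4),"collar-y":(-18,4),"collar-y bot":(-18,0)}.items():
        print(n,lab,pix("top",o+np.r_[ya*yy,zz]/1000).round(2))
E
```

```text
or
[[ -4  -2  -3  -4  -2  -3  -2   0  -1  -2  -2  -3  -2  -3  -2  -3  -4  -2
   -2  -2  -3  -3  -2  -3]
 [ -5  -3  -2  -3  -3  -2   5  20  28  37  22   5   0  -2  -2  -3  -3  -3
   -2  -2  -2  -3  -1  -3]
 [ -5  -3  -2  -2  -1   4  33  71  89 108  71  30  20  22  26  15  -1  -3
   -2  -2  -3  -4  -3  -4]
 [ -6   0  -2  -2  -2  18  79 127 125 107  86  69  74  80  81  58  44  38
   -3  -4  -1  -4  -2  -3]
 [ -4  -2  -2  -3  -2  30  95 126 127 126 128 124 118 113  96  95 110  99
    0  -3  -5  -3  -4  -1]
 [ -3  -3  -3  -3  -3   6  53 113 131 122 120 127 128 128 135 140  97  45
   -2  -2  -4  -1  -2  -2]
 [ -3  -1  -2  -3  -4   3  31  84 121  91  80 109 117 123 126 126  96  32
   -3  -4  -3  -3  -3  -2]
 [ -2  -3  -4  -2  -3  -1  -3  -4  -3   4  28  68  80  94  82  83  93  35
   -3  -4  -4  -3  -4  -2]
 [ -3  -2  -2  -3  -3  -3  -2  -2  -2  -2  -2  -3  -2   3  25  60  53  18
   -3  -2  -4  -3  -3  -2]
 [ -3  -1  -3  -1  -2  -2  -2  -2  -2  -2  -3  -3  -2  -3  -2  -3  -3  -4
   -3  -4  -5  -3  -2  -3]
 [ -2  -2  -3  -2  -1  -1  -2  -2  -2  -2  -4  -2  -3  -4  -4  -3  -3  -5
   -2  -3  -2
[... 826 characters left out ...]
 [  3   3   3   2   2   2   3   3   4   3   3   3   5  21  48  70  85  54
    3   3   3   2   3   4]
 [  3   3   3   5   3   4   3   2   4   4   3   3   3   3   2   3   3   3
    4   2   3   3   2   5]
 [  3   3   2   3   2   4   2   3   3   3   3   3   3   2   2   4   3   4
    3   4   4   4   4   5]
 [  3   3   4   3   2   2   3   3   4   3   3   3   3   2   2   3   2   3
    3   2   2   3   3   7]]
or head+y top [231.53 236.33]
or head-y top [241.44 238.7 ]
or collar+y [232.35 236.43]
or collar-y [243.22 239.02]
or collar-y bot [243.32 239.04]
bl head+y top [254.46 241.81]
bl head-y top [264.39 244.17]
bl collar+y [254.7  241.76]
bl collar-y [265.59 244.36]
bl collar-y bot [265.64 244.37]
```

drive_tool --commands '[{"travel": [0.0574,0.1824,-0.0333],"angular": [0,0,0],"fingers": 0},{"travel": [0.0574,0.1824,-0.0333],"angular": [0,0,0],"fingers": 0},{"travel": [0.0574,0.1824,-0.0333],"angular": [0,0,0],"fingers": 0},{"travel": [0.0574,0.1824,0],"angular": [0,0,0],"fingers": 0},{"travel": [0.0574,0.1824,0],"angular": [0,0,0],"fingers": 0},{"travel": [0.0574,0.1824,0],"angular": [0,0,0],"fingers": 0},{"travel": [0.0574,0.1824,0],"angular": [0,0,0],"fingers": 0},{"travel": [0,0,0],"angular": [0,0,-0.0622],"fingers": 0},{"travel": [0,0,0],"angular": [0,0,-0.0622],"fingers": 0},{"travel": [0,0,0],"angular": [0,0,-0.0622],"fingers": 0}]'

```text
clock: 7.8
position: [0.5576, -0.2255, 0.1946]
eef_rot: [-3.13, -0.26, 0.002]
ft_force: [-0.5, -0.3, -1.0]
grip_width: 0.0103
```

```bash
python3 - <<'E'
from h import *
o,M=st((.5578,-.2251,.13),9.3)
E
```

```text
t 7.8 pos [ 0.5576 -0.2255  0.1946] xyaw 9.51 zax [-1.5e-03  7.0e-04 -1.0e+00] F [-0.52 -0.3  -1.04] T [-0.039  0.085  0.027] w 0.0103 q6 -0.61
tool mm [ 0.35 -0.27 64.56] share [ 0.0012 -0.0009  0.2152]
rot deg [-0.06  0.08  0.21] share [-0.0005  0.0006  0.0017]
```

drive_tool --commands '[{"travel": [0,0,0.04],"angular": [0,0,0],"fingers": 0},{"travel": [0,0,0.06],"angular": [0,0,0],"fingers": 0},{"travel": [0,0,0.06],"angular": [0,0,0],"fingers": 0},{"travel": [0,0,0.04],"angular": [0,0,0],"fingers": 0},{"travel": [0,0,0.01],"angular": [0,0,0],"fingers": 0},{"travel": [0,0,0.006],"angular": [0,0,0],"fingers": 0},{"travel": [0,0,0],"angular": [0,0,0],"fingers": 0},{"travel": [0,0,0],"angular": [0,0,0],"fingers": 0},{"travel": [0,0,0],"angular": [0,0,0],"fingers": 0},{"travel": [0,0,0],"angular": [0,0,0],"fingers": 0}]'

```text
clock: 9.05
position: [0.558, -0.2253, 0.131]
eef_rot: [3.131, 0.255, 0.0]
ft_force: [0.6, 0.2, -0.1]
grip_width: 0.0102
```

```bash
python3 - <<'E'
from h import *
o,M=st((.5578,-.2251,.13),9.3)
for n in("scene","top"):
    p,d=ctrl.read_camera(n);cv2.imwrite(f"pics/i_{n}.png",p)
    u,v=pix(n,o["position"]-[0,0,.02]).astype(int)
    cv2.imwrite(f"pics/iz_{n}.png",cv2.resize(p[v-35:v+35,u-35:u+35],(560,560),interpolation=cv2.INTER_NEAREST))
E
```

```text
t 9.05 pos [ 0.558  -0.2253  0.131 ] xyaw 9.3 zax [ 2.e-04 -1.e-04 -1.e+00] F [ 0.62  0.16 -0.09] T [-0.077  0.011 -0.011] w 0.0102 q6 -0.6
tool mm [-0.13 -0.18  0.99] share [-0.0004 -0.0006  0.0033]
rot deg [ 0.01 -0.01 -0.  ] share [ 0.0001 -0.0001 -0.    ]
```

View pics/iz_scene.png

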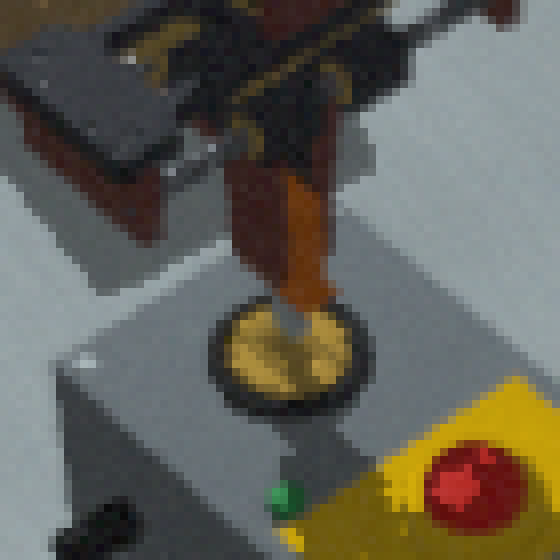

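The scene crop shows the blade tip at about (292,320), just above the slot at about (285,350) on the brass plug. I'll descend slowly to feel the mouth.

drive_tool --commands '[{"travel": [0,0,0.01],"angular": [0,0,0],"fingers": 0},{"travel": [0,0,0.01],"angular": [0,0,0],"fingers": 0},{"travel": [0,0,0.004],"angular": [0,0,0],"fingers": 0},{"travel": [0,0,0.004],"angular": [0,0,0],"fingers": 0},{"travel": [0,0,0.004],"angular": [0,0,0],"fingers": 0},{"travel": [0,0,0.004],"angular": [0,0,0],"fingers": 0},{"travel": [0,0,0.004],"angular": [0,0,0],"fingers": 0},{"travel": [0,0,0.004],"angular": [0,0,0],"fingers": 0},{"travel": [0,0,0],"angular": [0,0,0],"fingers": 0},{"travel": [0,0,0],"angular": [0,0,0],"fingers": 0}]'

```text
clock: 10.4
position: [0.5579, -0.2253, 0.1176]
eef_rot: [3.131, 0.255, 0.0]
ft_force: [0.6, -0.2, -0.6]
grip_width: 0.0098
```

```bash
cat >> h.py <<'E'
def tf():
    o,M=st((.5578,-.2251,.0957),9.3)
    print("tool F",(M.T@o["ft_force"]).round(2),"tool T",(M.T@o["torque"]).round(3),"depth mm",((.1237-o["position"][2])*1000).round(2))
E
python3 -c "
from h import *
tf()"
```

```text
t 10.4 pos [ 0.5579 -0.2253  0.1176] xyaw 9.29 zax [ 0. -0. -1.] F [ 0.58 -0.19 -0.59] T [-0.017  0.026 -0.001] w 0.0098 q6 -0.6
tool mm [-0.08 -0.17 21.92] share [-0.0003 -0.0006  0.0731]
rot deg [ 0.   -0.   -0.01] share [ 0. -0. -0.]
tool F [0.54 0.28 0.59] tool T [-0.012 -0.028  0.001] depth mm 6.08
```

drive_tool --commands '[{"travel": [0,0,0.003],"angular": [0,0,0],"fingers": 0},{"travel": [0,0,0.003],"angular": [0,0,0],"fingers": 0},{"travel": [0,0.003,0],"angular": [0,0,0],"fingers": 0},{"travel": [0,0.003,0],"angular": [0,0,0],"fingers": 0},{"travel": [0,0.003,0],"angular": [0,0,0],"fingers": 0},{"travel": [0,0.002,0],"angular": [0,0,0],"fingers": 0},{"travel": [0,0,0],"angular": [0,0,0],"fingers": 0},{"travel": [0,0,0],"angular": [0,0,0],"fingers": 0},{"travel": [0,0,0],"angular": [0,0,0],"fingers": 0},{"travel": [0,0,0],"angular": [0,0,0],"fingers": 0}]'

```text
clock: 11.65
position: [0.5584, -0.2282, 0.1158]
eef_rot: [-3.131, -0.255, 0.0]
ft_force: [-0.7, 3.5, 0.2]
grip_width: 0.0098
```

```bash
python3 -c "
from h import *
tf()"
```

```text
t 11.65 pos [ 0.5584 -0.2282  0.1158] xyaw 9.31 zax [-2.e-04  4.e-04 -1.e+00] F [-0.7   3.49  0.22] T [ 0.508  0.175 -0.022] w 0.0098 q6 -0.61
tool mm [-0.08 -3.16 20.08] share [-0.0003 -0.0105  0.0669]
rot deg [-0.03  0.01  0.01] share [-0.0002  0.      0.0001]
tool F [-0.12 -3.55 -0.22] tool T [ 0.53  -0.091  0.022] depth mm 7.92
```

drive_tool --commands '[{"travel": [0,-0.004,0],"angular": [0,0,0],"fingers": 0},{"travel": [0,-0.004,0],"angular": [0,0,0],"fingers": 0},{"travel": [0,-0.004,0],"angular": [0,0,0],"fingers": 0},{"travel": [0,-0.003,0],"angular": [0,0,0],"fingers": 0},{"travel": [0,0,0],"angular": [0,0,0],"fingers": 0},{"travel": [0,0,0],"angular": [0,0,0],"fingers": 0},{"travel": [0,0,0],"angular": [0,0,0],"fingers": 0},{"travel": [0,0,0],"angular": [0,0,0],"fingers": 0},{"travel": [0,0,0],"angular": [0,0,0],"fingers": 0},{"travel": [0,0,0],"angular": [0,0,0],"fingers": 0}]'

```text
clock: 12.9
position: [0.5577, -0.2242, 0.1159]
eef_rot: [3.131, 0.254, 0.0]
ft_force: [0.3, -2.0, -0.7]
grip_width: 0.0098
```

```bash
python3 -c "
from h import *
tf()"
```

```text
t 12.9 pos [ 0.5577 -0.2242  0.1159] xyaw 9.29 zax [ 1.e-04 -3.e-04 -1.e+00] F [ 0.29 -2.01 -0.71] T [-0.504 -0.057 -0.   ] w 0.0098 q6 -0.6
tool mm [-0.08  0.87 20.15] share [-0.0003  0.0029  0.0672]
rot deg [ 0.02 -0.   -0.01] share [ 0.0002 -0.     -0.0001]
tool F [-0.04  2.03  0.71] tool T [-0.507 -0.025  0.   ] depth mm 7.85
```

Wall contact on both sides puts the keyway centre about 2 mm along tool +y from here. For the first pin (keyway +y, which is tool −y) I'll sit 1.25 mm to tool +y and go down.

drive_tool --commands '[{"travel": [0,0.0055,0],"angular": [0,0,0],"fingers": 0},{"travel": [0,0.0055,0],"angular": [0,0,0],"fingers": 0},{"travel": [0,0,0],"angular": [0,0,0],"fingers": 0},{"travel": [0,0,0.004],"angular": [0,0,0],"fingers": 0},{"travel": [0,0,0.004],"angular": [0,0,0],"fingers": 0},{"travel": [0,0,0.004],"angular": [0,0,0],"fingers": 0},{"travel": [0,0,0.004],"angular": [0,0,0],"fingers": 0},{"travel": [0,0,0.004],"angular": [0,0,0],"fingers": 0},{"travel": [0,0,0.004],"angular": [0,0,0],"fingers": 0},{"travel": [0,0,0],"angular": [0,0,0],"fingers": 0}]'

```text
clock: 14.15
position: [0.5586, -0.2276, 0.1099]
eef_rot: [3.13, 0.254, 0.002]
ft_force: [-0.1, -1.9, 5.5]
grip_width: 0.0101
```

```bash
python3 -c "
from h import *
tf()"
```

```text
t 14.15 pos [ 0.5586 -0.2276  0.1099] xyaw 9.29 zax [ 0.0016 -0.001  -1.    ] F [-0.11 -1.91  5.52] T [-0.298  0.27  -0.006] w 0.0101 q6 -0.61
tool mm [-0.39 -2.66 14.15] share [-0.0013 -0.0089  0.0472]
rot deg [ 0.07 -0.08 -0.01] share [ 0.0006 -0.0007 -0.0001]
tool F [-0.41  1.87 -5.52] tool T [-0.251 -0.315  0.005] depth mm 13.85
```

drive_tool --commands '[{"travel": [0,0,0.003],"angular": [0,0,0],"fingers": 0},{"travel": [0,0,0.003],"angular": [0,0,0],"fingers": 0},{"travel": [0,0,0],"angular": [0,0,0],"fingers": 0},{"travel": [0,0,0],"angular": [0,0,0],"fingers": 0},{"travel": [0,0,0],"angular": [0,0,0],"fingers": 0},{"travel": [0,0,0],"angular": [0,0,0],"fingers": 0},{"travel": [0,0,0],"angular": [0,0,0],"fingers": 0},{"travel": [0,0,0],"angular": [0,0,0],"fingers": 0},{"travel": [0,0,0],"angular": [0,0,0],"fingers": 0},{"travel": [0,0,0],"angular": [0,0,0],"fingers": 0}]'

```text
clock: 15.4
position: [0.5583, -0.2275, 0.1068]
eef_rot: [3.131, 0.254, 0.0]
ft_force: [3.3, -4.9, 1.0]
grip_width: 0.0097
```

```bash
python3 -c "
from h import *
tf()"
```

```text
t 15.4 pos [ 0.5583 -0.2275  0.1068] xyaw 9.29 zax [ 1.e-04 -4.e-04 -1.e+00] F [ 3.35 -4.86  0.97] T [-0.893 -0.605 -0.041] w 0.0097 q6 -0.61
tool mm [-0.08 -2.48 11.08] share [-0.0003 -0.0083  0.0369]
rot deg [ 0.03 -0.   -0.01] share [ 0.0002 -0.     -0.0001]
tool F [ 2.52  5.34 -0.97] tool T [-0.979  0.453  0.041] depth mm 16.92
```

drive_tool --commands '[{"travel": [0.001,-0.003,0],"angular": [0,0,0],"fingers": 0},{"travel": [0,-0.003,0],"angular": [0,0,0],"fingers": 0},{"travel": [0,-0.003,0],"angular": [0,0,0],"fingers": 0},{"travel": [0,0,0],"angular": [0,0,0],"fingers": 0},{"travel": [0,0,0],"angular": [0,0,0],"fingers": 0},{"travel": [0,0,0],"angular": [0,0,0],"fingers": 0},{"travel": [0,0,0],"angular": [0,0,0],"fingers": 0},{"travel": [0,0,0],"angular": [0,0,0],"fingers": 0},{"travel": [0,0,0],"angular": [0,0,0],"fingers": 0},{"travel": [0,0,0],"angular": [0,0,0],"fingers": 0}]'

```text
clock: 16.65
position: [0.5579, -0.2252, 0.1066]
eef_rot: [3.13, 0.254, -0.001]
ft_force: [2.2, -5.1, 1.1]
grip_width: 0.0098
```

```bash
python3 -c "
from h import *
tf()"
```

```text
t 16.65 pos [ 0.5579 -0.2252  0.1066] xyaw 9.27 zax [-4.e-04 -9.e-04 -1.e+00] F [ 2.22 -5.08  1.11] T [-1.082 -0.556 -0.021] w 0.0098 q6 -0.6
tool mm [-0.12 -0.09 10.9 ] share [-0.0004 -0.0003  0.0363]
rot deg [ 0.05  0.03 -0.03] share [ 0.0004  0.0002 -0.0002]
tool F [ 1.37  5.38 -1.1 ] tool T [-1.158  0.375  0.022] depth mm 17.1
```

drive_tool --commands '[{"travel": [0.001,0,0.003],"angular": [0,0,0],"fingers": 0},{"travel": [0,0,0.003],"angular": [0,0,0],"fingers": 0},{"travel": [0,0,0.003],"angular": [0,0,0],"fingers": 0},{"travel": [0,0,0.003],"angular": [0,0,0],"fingers": 0},{"travel": [0,0,0.003],"angular": [0,0,0],"fingers": 0},{"travel": [0,0,0.002],"angular": [0,0,0],"fingers": 0},{"travel": [0,0,0],"angular": [0,0,0],"fingers": 0},{"travel": [0,0,0],"angular": [0,0,0],"fingers": 0},{"travel": [0,0,0],"angular": [0,0,0],"fingers": 0},{"travel": [0,0,0],"angular": [0,0,0],"fingers": 0}]'

```text
clock: 17.9
position: [0.5583, -0.2245, 0.1024]
eef_rot: [3.131, 0.255, 0.0]
ft_force: [-1.0, -3.0, 4.8]
grip_width: 0.0098
```

```bash
python3 -c "
from h import *
tf()
p,d=ctrl.read_camera('scene');cv2.imwrite('pics/k1.png',cv2.resize(p[105:185,220:320],(800,640)[:2] if 0 else (750,600),interpolation=cv2.INTER_NEAREST))
"
```

```text
t 17.9 pos [ 0.5583 -0.2245  0.1024] xyaw 9.3 zax [ 2.e-04 -2.e-04 -1.e+00] F [-0.97 -3.02  4.8 ] T [-0.693  0.378  0.   ] w 0.0098 q6 -0.6
tool mm [-0.61  0.47  6.67] share [-0.002   0.0016  0.0222]
rot deg [ 0.01 -0.01 -0.  ] share [ 0.0001 -0.0001 -0.    ]
tool F [-1.45  2.83 -4.8 ] tool T [-0.623 -0.485 -0.001] depth mm 21.33
```

View pics/k1.png

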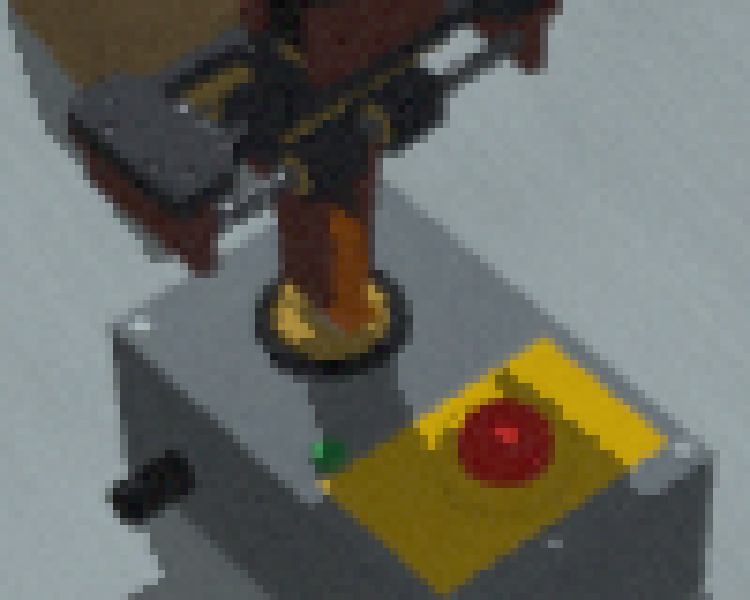

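The crop shows the blade in the slot with the collar still a few mm above the brass, and the E-stop untouched. It's moving past the second pin, so I'll keep pressing down.

drive_tool --commands '[{"travel": [-0.001,0,0.003],"angular": [0,0,0],"fingers": 0},{"travel": [0,0,0.003],"angular": [0,0,0],"fingers": 0},{"travel": [0,0,0.003],"angular": [0,0,0],"fingers": 0},{"travel": [0,0.002,0.003],"angular": [0,0,0],"fingers": 0},{"travel": [0,0.002,0.003],"angular": [0,0,0],"fingers": 0},{"travel": [0,0,0.003],"angular": [0,0,0],"fingers": 0},{"travel": [0,0,0.003],"angular": [0,0,0],"fingers": 0},{"travel": [0,0,0],"angular": [0,0,0],"fingers": 0},{"travel": [0,0,0],"angular": [0,0,0],"fingers": 0},{"travel": [0,0,0],"angular": [0,0,0],"fingers": 0}]'

```text
clock: 19.2
position: [0.5581, -0.2248, 0.0956]
eef_rot: [-3.13, -0.255, 0.001]
ft_force: [-0.5, 3.1, 5.3]
grip_width: 0.0099
```

```bash
python3 -c "
from h import *
tf()"
```

```text
t 19.2 pos [ 0.5581 -0.2248  0.0956] xyaw 9.33 zax [-6.0e-04  1.6e-03 -1.0e+00] F [-0.52  3.05  5.28] T [0.494 0.231 0.01 ] w 0.0099 q6 -0.6
tool mm [-0.37  0.22 -0.1 ] share [-0.0012  0.0007 -0.0003]
rot deg [-0.1   0.02  0.03] share [-0.0008  0.0001  0.0003]
tool F [-0.02 -3.11 -5.27] tool T [ 0.525 -0.147 -0.01 ] depth mm 28.1
```

drive_tool --commands '[{"travel": [0,0,0.003],"angular": [0,0,0],"fingers": 0},{"travel": [0,0,0.003],"angular": [0,0,0],"fingers": 0},{"travel": [0,0,0],"angular": [0,0,0],"fingers": 0},{"travel": [0,0,0],"angular": [0,0,0],"fingers": 0},{"travel": [0,0,0],"angular": [0,0,0],"fingers": 0},{"travel": [0,0,0],"angular": [0,0,0],"fingers": 0},{"travel": [0,0,0],"angular": [0,0,0],"fingers": 0},{"travel": [0,0,0],"angular": [0,0,0],"fingers": 0},{"travel": [0,0,0],"angular": [0,0,0],"fingers": 0},{"travel": [0,0,0],"angular": [0,0,0],"fingers": 0}]' --newtons 60

```text
clock: 20.45
position: [0.5582, -0.2248, 0.0955]
eef_rot: [-3.13, -0.256, -0.001]
ft_force: [-4.2, 4.6, 10.8]
grip_width: 0.0096
```

```bash
python3 -c "
from h import *
tf()
p,d=ctrl.read_camera('scene');cv2.imwrite('pics/k2.png',cv2.resize(p[105:185,220:320],(750,600),interpolation=cv2.INTER_NEAREST))
"
```

```text
t 20.45 pos [ 0.5582 -0.2248  0.0955] xyaw 9.34 zax [ 3.0e-04  1.1e-03 -1.0e+00] F [-4.17  4.57 10.78] T [ 0.718  0.833 -0.049] w 0.0096 q6 -0.6
tool mm [-0.39  0.2  -0.18] share [-0.0013  0.0007 -0.0006]
rot deg [-0.06 -0.03  0.04] share [-0.0005 -0.0002  0.0003]
tool F [ -3.37  -5.2  -10.78] tool T [ 0.843 -0.706  0.05 ] depth mm 28.18
```

View pics/k2.png

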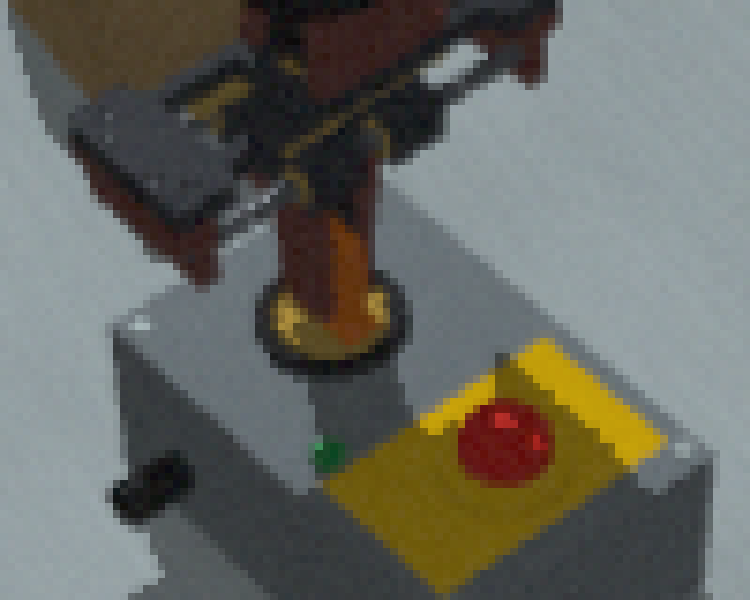

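The force has risen to 10.8 N with no more travel at the nominal home depth, and the collar looks to be on the brass at about (352,338). To be sure it isn't a pin catch, I'll wiggle and press harder before turning, then ease off the side load.

drive_tool --commands '[{"travel": [-0.003,-0.004,0.003],"angular": [0,0,0],"fingers": 0},{"travel": [0,-0.003,0.003],"angular": [0,0,0],"fingers": 0},{"travel": [0,-0.003,0.004],"angular": [0,0,0],"fingers": 0},{"travel": [0,0.003,0],"angular": [0,0,0],"fingers": 0},{"travel": [0,0.005,0],"angular": [0,0,0],"fingers": 0},{"travel": [0,0,0],"angular": [0,0,0],"fingers": 0},{"travel": [0,-0.004,0],"angular": [0,0,0],"fingers": 0},{"travel": [0,0,0],"angular": [0,0,0],"fingers": 0},{"travel": [0,0,0],"angular": [0,0,0],"fingers": 0},{"travel": [0,0,0],"angular": [0,0,0],"fingers": 0}]' --newtons 60

```text
clock: 21.75
position: [0.5581, -0.2247, 0.0955]
eef_rot: [3.128, 0.254, 0.007]
ft_force: [-4.3, 2.4, 20.0]
grip_width: 0.0101
```

```bash
python3 -c "
from h import *
tf()"
```

```text
t 21.75 pos [ 0.5581 -0.2247  0.0955] xyaw 9.3 zax [ 0.0047 -0.0025 -1.    ] F [-4.28  2.45 20.  ] T [0.41  0.95  0.078] w 0.0101 q6 -0.6
tool mm [-0.38  0.3  -0.25] share [-0.0013  0.001  -0.0008]
rot deg [ 0.19 -0.24 -0.  ] share [ 0.0015 -0.002  -0.    ]
tool F [ -3.74  -3.04 -20.02] tool T [ 0.558 -0.871 -0.078] depth mm 28.25
```

The key holds at 28.2 mm depth under 20 N with a wiggle, and TCP z is 0.0955 as predicted, so it is home. Now the clockwise turn (tool +z) with the downward push kept on.

drive_tool --commands '[{"travel": [-0.003,-0.002,0],"angular": [0,0,0.03],"fingers": 0},{"travel": [0,0,0],"angular": [0,0,0.066],"fingers": 0},{"travel": [0,0,0],"angular": [0,0,0.066],"fingers": 0},{"travel": [0,0,0],"angular": [0,0,0.066],"fingers": 0},{"travel": [0,0,0],"angular": [0,0,0.066],"fingers": 0},{"travel": [0,0,0],"angular": [0,0,0.066],"fingers": 0},{"travel": [0,0,0],"angular": [0,0,0.066],"fingers": 0},{"travel": [0,0,0],"angular": [0,0,0.066],"fingers": 0},{"travel": [0,0,0],"angular": [0,0,0],"fingers": 0},{"travel": [0,0,0],"angular": [0,0,0],"fingers": 0}]' --newtons 60

```text
clock: 23.0
position: [0.5568, -0.2237, 0.0955]
eef_rot: [-2.85, 1.321, -0.006]
ft_force: [-7.0, 2.9, 21.9]
grip_width: 0.0096
```

```bash
python3 -c "
from h import *
tf()"
```

```text
t 23.0 pos [ 0.5568 -0.2237  0.0955] xyaw -49.72 zax [ 0.0037 -0.0014 -1.    ] F [-6.97  2.89 21.87] T [0.709 1.293 0.093] w 0.0096 q6 0.43
tool mm [ 1.75  0.15 -0.24] share [ 0.0058  0.0005 -0.0008]
rot deg [  0.    -0.24 -59.02] share [ 0.     -0.002  -0.4918]
tool F [ -6.64   3.4  -21.9 ] tool T [-0.527 -1.377 -0.093] depth mm 28.24
```

drive_tool --commands '[{"travel": [-0.004,0.002,0],"angular": [0,0,0.06],"fingers": 0},{"travel": [0,0,0],"angular": [0,0,0.06],"fingers": 0},{"travel": [0,0,0],"angular": [0,0,0.06],"fingers": 0},{"travel": [0,0,0],"angular": [0,0,0.06],"fingers": 0},{"travel": [0,0,0],"angular": [0,0,0.06],"fingers": 0},{"travel": [0,0,0],"angular": [0,0,0],"fingers": 0},{"travel": [0,0,0],"angular": [0,0,0],"fingers": 0},{"travel": [0,0,0],"angular": [0,0,0],"fingers": 0},{"travel": [0,0,0],"angular": [0,0,0],"fingers": 0},{"travel": [0,0,0],"angular": [0,0,0],"fingers": 0}]' --newtons 60

```text
clock: 24.25
position: [0.5565, -0.223, 0.0954]
eef_rot: [-2.301, 2.134, -0.008]
ft_force: [-2.0, 2.5, 18.8]
grip_width: 0.0098
```

```bash
python3 -c "
from h import *
tf()
p,d=ctrl.read_camera('scene');cv2.imwrite('pics/k3.png',cv2.resize(p[105:185,220:320],(750,600),interpolation=cv2.INTER_NEAREST))
p,d=ctrl.read_camera('top');cv2.imwrite('pics/k3t.png',cv2.resize(p[190:270,310:410],(750,600),interpolation=cv2.INTER_NEAREST))
"
```

```text
t 24.25 pos [ 0.5565 -0.223   0.0954] xyaw -85.69 zax [ 0.0059 -0.0015 -1.    ] F [-2.02  2.51 18.75] T [0.661 0.586 0.089] w 0.0098 q6 1.06
tool mm [ 2.15 -1.11 -0.25] share [ 0.0072 -0.0037 -0.0008]
rot deg [ -0.16  -0.36 -94.99] share [-0.0013 -0.003  -0.7916]
tool F [ -2.62   1.71 -18.77] tool T [-0.534 -0.704 -0.086] depth mm 28.26
```

View pics/k3.png

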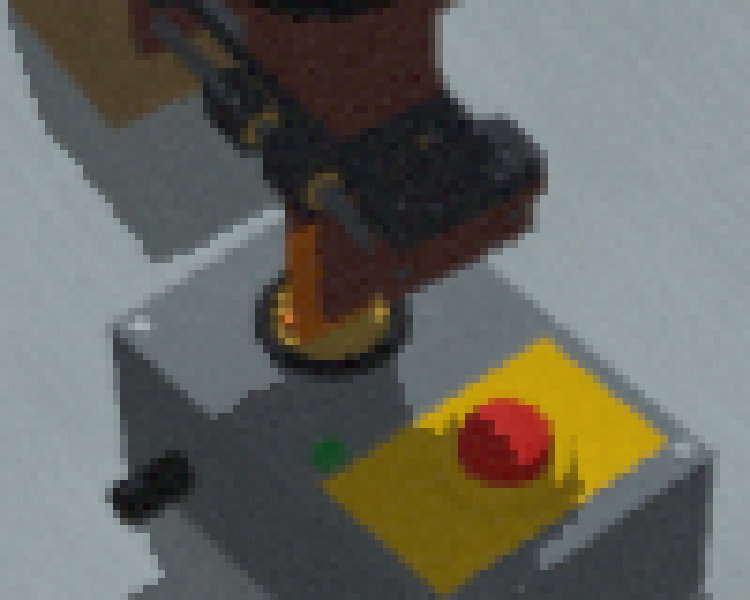

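View pics/k3t.png

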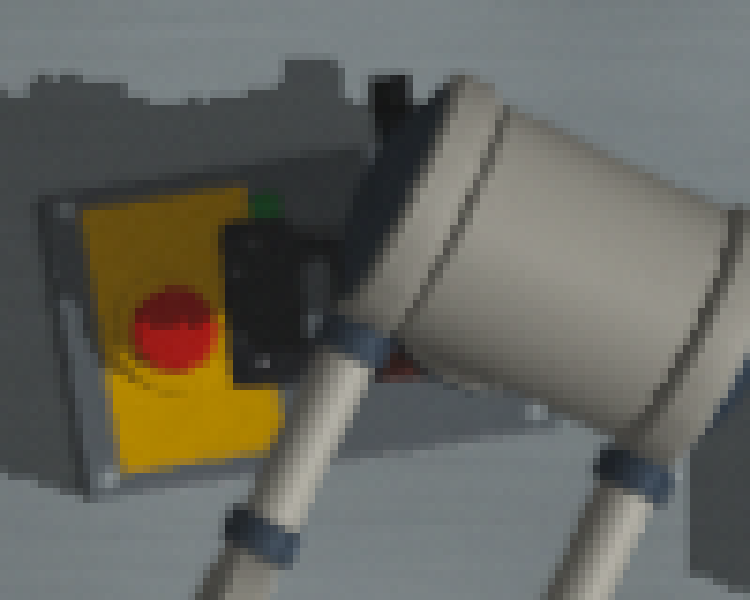

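The scene crop shows the key turned about a quarter turn, with the collar flat on the brass at about (305,338) and the E-stop clear. I'll run one idle call to check the hold is steady.

drive_tool --commands '[{"travel": [0,0,0],"angular": [0,0,0],"fingers": 0},{"travel": [0,0,0],"angular": [0,0,0],"fingers": 0},{"travel": [0,0,0],"angular": [0,0,0],"fingers": 0},{"travel": [0,0,0],"angular": [0,0,0],"fingers": 0},{"travel": [0,0,0],"angular": [0,0,0],"fingers": 0},{"travel": [0,0,0],"angular": [0,0,0],"fingers": 0},{"travel": [0,0,0],"angular": [0,0,0],"fingers": 0},{"travel": [0,0,0],"angular": [0,0,0],"fingers": 0},{"travel": [0,0,0],"angular": [0,0,0],"fingers": 0},{"travel": [0,0,0],"angular": [0,0,0],"fingers": 0}]' --newtons 60

```text
clock: 25.6
position: [0.5565, -0.223, 0.0954]
eef_rot: [-2.301, 2.134, -0.008]
ft_force: [-2.2, 3.5, 19.8]
grip_width: 0.0096
```

```bash
python3 -c "
from h import *
tf()
p,d=ctrl.read_camera('scene');cv2.imwrite('pics/k4.png',cv2.resize(p[125:165,240:290],(750,600),interpolation=cv2.INTER_CUBIC))
"
```

```text
t 25.6 pos [ 0.5565 -0.223   0.0954] xyaw -85.7 zax [ 0.0059 -0.0015 -1.    ] F [-2.18  3.5  19.79] T [0.681 0.624 0.086] w 0.0096 q6 1.06
tool mm [ 2.14 -1.13 -0.28] share [ 0.0071 -0.0038 -0.0009]
rot deg [ -0.16  -0.36 -94.99] share [-0.0013 -0.003  -0.7916]
tool F [ -3.62   1.8  -19.8 ] tool T [-0.571 -0.726 -0.083] depth mm 28.29
```

View pics/k4.png

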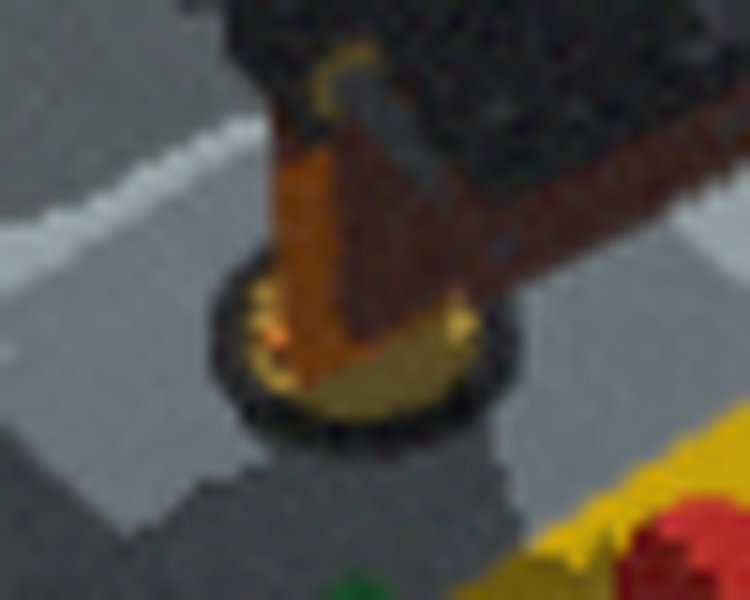

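The hold is steady: pose unchanged, torque about z steady at about 0.09 N m, and the collar on the plug. Handing in.

```bash
python3 -c "
from cell import ctrl
print(ctrl.sign_off())"
```

```text
the job is handed in; nothing more can be done
None
```

The orange key is in the keyway, turned about a quarter turn clockwise, and still held by the gripper. I handed the job in at about 25.7 s, and no verdict was reported.

**What I did:** I lifted the key out of the stand and found the keyway's centre by touching both its side walls. I shifted the blade away from each pin in turn on the way down. The key then stopped at the depth expected for home. A harder press of 20 N with a wiggle moved it no further, so I turned it.

**Last checks:**
- **Turn:** the tool turned 95° from the start. Allowing for the key's play, I estimate the plug at about 1.5–1.6 rad, but I did not measure the plug angle itself.
- **Hold:** the pose did not change over 1.25 s, with about 20 N downward, the grip set to 60 N, and a steady 0.09 N m spring reaction on the wrist.
- **Clearance:** the fingertips are about 9 mm above the plug face, and the last picture shows the collar on the brass.
- **Other objects:** the emergency stop looked untouched in the last pictures, and the blue key was still in its slot after the lift. I did not check the scanner, tape or carton at the end.

**Disagreements:** the two cameras differed by about 5 mm on the plug's position, so I used the top view and then felt for the slot. The tool also drifted about 2.4 mm sideways during the turn, probably because the key sits slightly off-centre in the jaws.

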